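# Nudge a board carrier onto its locating pins

### The job

The black board carrier has been set down askew on the inspection fixture and is riding on top of the two locating pins. Nudge it sideways by its edges with the fingertips until both of its holes drop over the pins and it lies flat on the two rest bars, then take the hand away. Push gently, do not pinch or lift the carrier, and leave everything else on the bench where it is.

Things in the scene. Friction and masses are not known exactly. Their poses are not given: they have to be found in the camera images.
- fixture: Inspection fixture, screwed down: bare aluminium base plate 190 x 250 x 12 mm (x by y), a screw head 7 mm high near each corner, two steel rest bars on it and a white backlight panel between them (top 25 mm above the bench). Origin: centre of its underside, on the bench, z up; its -x side faces the robot (yaw within 0.35 rad), on the robot's left or right.
- rest_left (a point): Centre of the top of the +y rest bar, at (-3, +60, 38) mm in the fixture's frame. Each bar is 110 mm long along x, 24 mm wide, its top 38 mm above the bench and 26 mm above the base plate.
- rest_right (a point): The same for the -y rest bar, at (-3, -60, 38) mm in the fixture's frame.
- pin_round (a point): Foot of the pin that takes the carrier's round hole, on top of the +y bar near its -x end, at (-45, +60, 38) mm in the fixture's frame. Upright steel pin, 8 mm in diameter for 3.5 mm, then tapering to a 3 mm blunt tip 8 mm above the bar. A hole falls over the tip when within about 3 mm of it.
- pin_slot (a point): Foot of the second pin, the same shape, on the -y bar, at (-45, -60, 38) mm in the fixture's frame; it takes the carrier's slot.
- carrier: Loose black composite plate, about 0.4 kg, 130 x 180 mm (x by y), 9 mm thick (6 mm in the 35 mm wide strip with the holes along its -x edge); eight green boards fixed in shallow pockets. Origin: centre of its flat underside. Seated, its axes are the fixture's and the origin is at (0, 0, 38) mm in the fixture's frame. It slides when pushed with 1 to 3 N.
- edge_near (a point): Middle of the carrier's long -x edge, 3 mm above its underside; a straight upright face 180 mm long and 6 mm high. At the start the carrier is 17 to 28 mm too far to -x, up to 14 mm off in y and 0.12 rad in yaw; it rides on the pin tips with its +x side sunk onto the bars (tilt about 5 degrees), so this edge is 10 to 13 mm above the level of the bars.
- edge_left (a point): Middle of the carrier's short +y edge (straight, 130 mm long, 9 mm high), 4.5 mm above its underside. Seated, the carrier overhangs the bars: by 18 mm at the +y and -y ends, 7 mm at -x, 13 mm at +x, so a finger can go down beside every edge.
- edge_right (a point): Middle of the carrier's short -y edge, likewise.
- hole_round (a point): Centre of the carrier's round hole, 10 mm in diameter, right through, at the level of the underside: (-45, +60) mm from the carrier's centre in its own frame. Belongs over pin_round.
- hole_slot (a point): Centre of the carrier's slot, 10 mm in x by 16 mm in y, right through, at the level of the underside: (-45, -60) mm from the carrier's centre in its own frame. Belongs over pin_slot.
- trays_top (a point): Bystander: top centre of a strapped stack of black component trays, 322 x 136 mm and 41 mm high, lying beside the fixture, on its left or its right.
- tweezers_middle (a point): Bystander: middle of a pair of steel tweezers, 125 mm long and 8 mm high, lying flat on the bench just before the fixture (its -x side), along its y.
- bottle_middle (a point): Bystander: middle of a small clear flux bottle, 44 mm in diameter, 105 mm high.
- loupe_middle (a point): Bystander: middle of a black stand loupe, 38 mm in diameter, 35 mm high, standing just beyond the fixture (its +x side).
- spool_middle (a point): Bystander: middle of a spool of solder wire, 57 mm in diameter, 41 mm high.
- driver_middle (a point): Bystander: middle of a yellow-handled screwdriver, 150 mm long, lying on the bench beyond the tray stack.
- board_bin_middle (a point): Bystander: middle of a black bin heaped with loose small boards, 200 x 200 mm, 35 mm high.

How it is judged:
At the end, for the whole second after the job is handed in: Both holes are down over their pins (round hole within 2.5 mm of its pin's axis, slot within 4.5 mm), the carrier lies flat on the two bars (within 1.5 mm of its seated height, tilt under 0.025 rad) and is at rest (horizontal distance between hole_round and pin_round below 0.0025 m and horizontal distance between hole_slot and pin_slot below 0.0045 m and z of each of hole_round, hole_slot, carrier in the frame of fixture below 0.0395 m and angle between carrier's own z axis and vertical below 0.025 rad and linear speed of carrier below 0.01 m/s); the robot touches nothing.
It fails at once if the carrier is lifted (its middle more than 14 mm above its seated height) (z of carrier in the frame of fixture above 0.052 m).
It fails at once if the carrier is tipped up by an edge (more than 0.22 rad) (angle between carrier's own z axis and vertical above 0.22 rad).
It fails at once if the carrier is pinched or pushed hard (more than 30 N from the fingers) (contact force between the fingers and carrier above 30 N).
It fails at once if another thing on the bench (trays, tweezers, bottle, loupe, spool, screwdriver or bin) is moved more than 20 mm (distance of any of trays_top, tweezers_middle, bottle_middle, loupe_middle, spool_middle, driver_middle, board_bin_middle from where it was at the start of the episode above 0.02 m).
It also fails if it takes over 61 s, if anything falls off the work surface, if the arm or the gripper's body presses on something with over 40 N, if the wrist force passes 120 N, or if a joint passes its speed limit or range.

### The arm

A 6-joint arm with a two-finger parallel gripper is mounted at the origin on the work surface. World frame = base frame: x ahead of the robot, y to its left, z up, the work surface at z = 0. Lengths are in m, angles in rad, forces in N, time in s.
With the tool pointing down it reaches from about 0.35 to 0.775 m from the base axis. Payload 7.3 kg.
Tool frame: the origin (TCP) lies at the very end of the fingers, on their centre line; the grasp point (between the pads) lies 19 mm behind it; z points along the fingers, x is the direction in which the jaws open and shut, and the axes are right-handed (so a half turn about z gives the same grasp; the last joint's range is limited). The gripper opens to 92 mm and grips with 3 to 60 N. Pads are 19 mm wide; open, the fingers measure 130 mm over their backs; the gripper's body (75 mm by 190 mm) begins 47 mm behind the grasp point.
Start: joints at [1.038, 0.342, 1.524, -0, 1.275, -0.146], TCP at [0.198, 0.486, 0.227] pointing down, gripper open.
Joint ranges: [-2.53, 2.53], [-0.77, 2.02], [0.04, 2.7], [-1, 4.14], [0.28, 2.66], [-3.11, 3.11]. Speed limits (rad/s): [2.57, 2.57, 3.14, 3.14, 3.14, 3.14].

### API

Orientations are given as [roll, pitch, yaw] about the fixed x, y, z axes, in that order (R = Rz(yaw) Ry(pitch) Rx(roll)).
In Python, from cell import robot, read_camera, nets gives the robot as it stands. The module is installed in compiled form; this text tells all that it offers.
- The arm moves only by the tool carry_out, never from a script. Its arguments are lists of equal length, an entry for each row: "translation": the shift along the tool's x, y, z in m, a list of three; "turn": the turn, a rotation vector about the tool's x, y, z in rad, a list of three; "gripper": the gripper's target within -1 to 1 (shut at 1, half-way at 0, fully open at -1). A call has 1 to 10 rows; each row shifts and turns the commanded pose from where the row before left it, along the tool's axes as they then stand; what a row does not reach is not made up. A row lasts 1/10 s, in which the tool goes at most 50 mm and 8.59 degrees, less where a joint would pass 70% of its speed; a pose out of reach is approached as far as the arm can. A call with a gripper value outside its range is refused whole. The fingers move at their own pace and stop on an object; "squeeze" is the grip in N (left out, the last holds). Time passes only in rows, so rows that do not move let the fingers close. It gives the time, the measured TCP pose, the force and the opening at its end, in the units of the state.
- robot.observe(): the state, without advancing time (a new reading comes with each control period).
- read_camera(name): name is "scene" or "side" or "wrist"; returns a dict with "img" (400x640x3 uint8, red, green, blue), "fx", "fy", "cx", "cy" (pixels), "distortion" ([k1, k2, p1, p2, k3] as OpenCV has them; the pictures are not rectified), "world_from_camera" (4x4, takes a point from camera to world coordinates). Camera axes: x right, y down, z forward; pixel columns grow to the right and rows downward; lengths in m; the calibration is good to about 2 mm. A picture is of the moment at which its call begins. There is no depth.
- robot.hand_in(): hands the job in, once; it reports no verdict.
Trained networks look in a picture, given as the dict that the camera call returned (one of the last four; its "shot" number tells which), for a name from the list of things; names that differ only in an ending like _2 or _b are one class to them, and where a whole thing is asked for, a point or a joint stands for the part that bears it (a point fixed in the world has none). Each returns a list of dicts, best first, with "score" (0 to 1); they miss things now and then, are a little off and sometimes report something else, mostly with a low value. They report only what shows in the picture. A call takes as long as a camera call.
- nets.regions_of(picture, name): "region" (400x640 bool, what is visible of it) and "pixel" ([column, row] in pixels, amid what is visible of it).
- nets.tip_of(picture, name): "pixel" ([column, row] in pixels: a listed point, or the origin of a listed thing).
The state is a dict: "time": time; "qpos": joint angles; "qvel": joint speeds; "joint_efforts": joint torques, N m; "tool_pos": TCP position; "tool_rot": TCP orientation; "contact_force": force on the tool from outside, world axes, zero at the start; "torque": the same for the moment, N m; "opening": finger opening in m.
Only numpy, scipy, OpenCV 4.12 (cv2) and the standard library are available. Lean on these libraries where they do the work, as an engineer would, in place of code of your own. Each camera call takes 0.05 s, during which the arm holds its last target. There are 200 camera calls.

## Working session

There is one attempt and no reset: what is moved stays moved. The work goes in short steps, Python scripts to look and compute and a tool call to move; the robot and the scene stay as the last step left them, time stands still between calls to the robot, and variables do not carry over. Pictures are saved under pics/ and viewed, about 8 in all and at most 12, crops included, and the job is handed in when it is done.

Besides the shell and the picture viewer there is one more tool, called after "Request:" by a JSON object that holds its "api" and its "payload". carry_out: Moves the arm, as the interface text tells. Its arguments: {"type":"object","properties":{"translation":{"type":"array","items":{"type":"array","items":{"type":"number"}}},"turn":{"type":"array","items":{"type":"array","items":{"type":"number"}}},"gripper":{"type":"array","items":{"type":"number"}},"squeeze":{"type":"number"}},"required":["translation","turn","gripper"]}

```bash
mkdir -p pics
cat > h.py <<'E'
import numpy as np, cv2
from cell import robot, read_camera, nets
def ray(c,px):
    K=np.array([[c['fx'],0,c['cx']],[0,c['fy'],c['cy']],[0,0,1.]])
    u=cv2.undistortPoints(np.array([[px]],float),K,np.array(c['distortion'],float))[0,0]
    T=np.array(c['world_from_camera']); d=T[:3,:3]@np.array([u[0],u[1],1.]); return T[:3,3],d
def atz(c,px,z):
    o,d=ray(c,px); return o+d*(z-o[2])/d[2]
def proj(c,P):
    K=np.array([[c['fx'],0,c['cx']],[0,c['fy'],c['cy']],[0,0,1.]])
    T=np.linalg.inv(np.array(c['world_from_camera']))
    return cv2.projectPoints(np.array(P,float).reshape(-1,1,3),cv2.Rodrigues(T[:3,:3])[0],T[:3,3],K,np.array(c['distortion'],float))[0][:,0]
def save(c,n): cv2.imwrite('pics/'+n,c['img'][:,:,::-1])
E
python3 - <<'E'
from h import *
print(robot.observe())
Z=dict(fixture=0,rest_left=.038,rest_right=.038,pin_round=.038,pin_slot=.038,carrier=.042,edge_near=.051,edge_left=.047,edge_right=.047,hole_round=.047,hole_slot=.047,trays_top=.041,tweezers_middle=.004,bottle_middle=.05,loupe_middle=.017,spool_middle=.02,driver_middle=.01,board_bin_middle=.017)
im=[]
for n in ['scene','side','wrist']:
    c=read_camera(n); save(c,n+'0.png'); im.append(c['img'])
    print(n,np.round(np.array(c['world_from_camera'])[:3,3],3),c['fx'])
    for k in Z:
        r=nets.tip_of(c,k)
        if r: print(k,round(r[0]['score'],2),np.round(r[0]['pixel'],1),np.round(atz(c,r[0]['pixel'],Z[k]),4)[:2])
E
```

```text
{'time': 0.0, 'qpos': array([ 1.03801210e+00,  3.42724940e-01,  1.52502376e+00, -3.41154706e-05,
        1.27536923e+00, -1.45993986e-01]), 'qvel': array([ 0.00176677,  0.00120351, -0.00165683,  0.00150908,  0.00048776,
       -0.00204493]), 'joint_efforts': array([ 2.68874510e-04, -4.31248319e+01, -2.44213575e+01,  7.17106042e-02,
        5.60665154e-02, -9.83144105e-05]), 'tool_pos': array([0.1978186 , 0.4858702 , 0.22604145]), 'tool_rot': array([-3.14140304e+00,  1.51379568e-03,  1.18401619e+00]), 'contact_force': array([-0.0377164 ,  0.75490276,  0.25948511]), 'torque': array([-0.04830173, -0.01201337,  0.0203775 ]), 'opening': 0.09145100410225766}
scene [1.191 0.167 0.973] 404.90477389667996
fixture 0.76 [401.5 220.4] [0.5298 0.2057]
rest_left 0.91 [426.4 220.6] [0.5336 0.2686]
rest_right 0.75 [385.5 204.6] [0.519  0.1506]
pin_round 0.59 [432.3 213.4] [0.5047 0.2798]
pin_slot 0.96 [393.3 194.1] [0.4761 0.1631]
carrier 0.56 [411.5 201.6] [0.4876 0.2173]
edge_near 0.64 [417.3 193.1] [0.46   0.2264]
edge_left 0.64 [440.1 220.3] [0.5266 0.3025]
edge_right 0.63 [381.8 192. ] [0.4867 
[... 563 characters left out ...]
1463]
pin_round 0.8 [326.8 269.1] [0.4984 0.2824]
pin_slot 0.89 [341.6 244.5] [0.4802 0.1711]
carrier 0.88 [332.4 250.2] [0.5028 0.2064]
edge_near 0.62 [347.5 260.2] [0.4403 0.2351]
edge_left 0.68 [313.2 270.7] [0.5378 0.3077]
edge_right 0.76 [343.1 231.6] [0.4897 0.1225]
hole_round 0.73 [335.4 235.8] [0.5102 0.1484]
hole_slot 0.65 [352.9 245.7] [0.4399 0.1699]
trays_top 0.65 [353.6 168.3] [ 0.5409 -0.1929]
tweezers_middle 0.38 [360.  265.5] [0.4001 0.2129]
bottle_middle 0.83 [313.4 311.7] [0.4878 0.4505]
loupe_middle 0.65 [300.4 219. ] [0.6621 0.095 ]
spool_middle 0.73 [258.  296.9] [0.6827 0.4426]
driver_middle 0.68 [344.4 230.9] [0.493  0.0918]
wrist [0.13  0.513 0.385] 327.16494523919175
```

Run:
```python
import cv2,numpy as np
a=cv2.imread('pics/scene0.png')[130:330,200:520];b=cv2.imread('pics/side0.png')[150:350,200:460]
a=cv2.resize(a,None,fx=1.5,fy=1.5);b=cv2.resize(b,(390,300))
w=cv2.resize(cv2.imread('pics/wrist0.png'),(480,300))
o=np.zeros((600,800,3),np.uint8);o[:300,:480]=a;o[300:,:390]=b;o[300:,390:800]=w[:, :410]
cv2.imwrite('pics/t0.png',o)
```

```text
(no output)
```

View pics/t0.png

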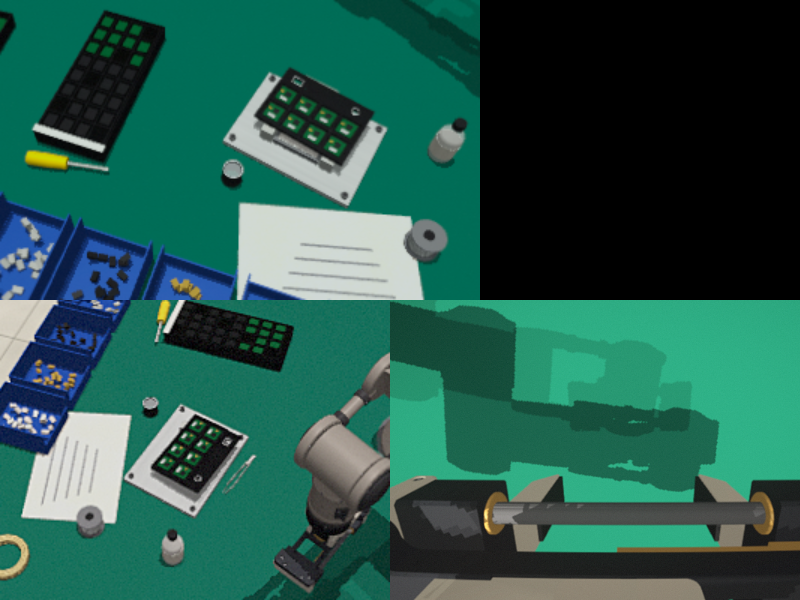

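Run:
```python
from h import *
c=read_camera('wrist'); T=np.array(c['world_from_camera']); s=robot.observe()
from scipy.spatial.transform import Rotation as R
Rt=R.from_euler('xyz',s['tool_rot']).as_matrix()
print('cam in tool',np.round(Rt.T@(T[:3,3]-s['tool_pos']),3)); print(np.round(Rt.T@T[:3,:3],3))
# fixture fit from nets points
F=dict(rest_left=(-3,60),rest_right=(-3,-60),pin_round=(-45,60),pin_slot=(-45,-60))
for n in ['scene','side']:
    c=read_camera(n);A=[];B=[]
    for k,f in F.items():
        r=nets.tip_of(c,k)
        if r:A.append(f);B.append(atz(c,r[0]['pixel'],.038)[:2]*1000)
    print(n,cv2.estimateAffinePartial2D(np.array(A,np.float32),np.array(B,np.float32),method=cv2.LMEDS))
```

```text
cam in tool [-0.001 -0.073 -0.158]
[[ 1.     0.     0.002]
 [-0.001  0.963  0.271]
 [-0.002 -0.271  0.963]]
scene (array([[ 8.85191274e-01,  2.00952480e-01,  5.33120735e+02],
       [-2.00952480e-01,  8.85191274e-01,  2.09037317e+02]]), array([[1],
       [1],
       [1],
       [1]], dtype=uint8))
side (array([[ 6.63563961e-01,  7.14398266e-02,  5.13309713e+02],
       [-7.14398266e-02,  6.63563961e-01,  2.02744604e+02]]), array([[1],
       [1],
       [1],
       [1]], dtype=uint8))
```

Request:
{"api": "carry_out", "payload": {"translation": [[0,0,0],[0,0,0],[-0.021,0.043,-0.002],[-0.021,0.043,-0.002],[-0.021,0.043,-0.002],[-0.021,0.043,-0.002],[-0.021,0.043,-0.002],[-0.021,0.043,-0.002],[-0.021,0.043,-0.002],[-0.021,0.043,-0.002]], "turn": [[0,0,-0.093],[0,0,-0.093],[0,0,0],[0,0,0],[0,0,0],[0,0,0],[0,0,0],[0,0,0],[0,0,0],[0,0,0]], "gripper": [-1,-1,-1,-1,-1,-1,-1,-1,-1,-1]}}

```text
time: 4.4
tool_pos: [0.503, 0.2515, 0.243]
tool_rot: [3.141, -0.0, 1.37]
contact_force: [0.1, 1.0, 0.8]
opening: 0.092
```

Request:
{"api": "carry_out", "payload": {"translation": [[-0.021,0.043,-0.002],[-0.019,0.04,-0.002],[0,0,0],[0,0,0],[0,0,0]], "turn": [[0,0,0],[0,0,0],[0,0,0],[0,0,0],[0,0,0]], "gripper": [-1,-1,-1,-1,-1]}}

```text
time: 4.9
tool_pos: [0.5741, 0.198, 0.2466]
tool_rot: [-3.141, -0.0, 1.371]
contact_force: [0.6, -0.1, 0.6]
opening: 0.092
```

```bash
cat > look.py <<'E'
import sys
from h import *
s=robot.observe(); print(s['time'],np.round(s['tool_pos'],4),np.round(s['tool_rot'],3),np.round(s['contact_force'],1))
c=read_camera('wrist'); save(c,sys.argv[1])
Z=dict(rest_left=.038,rest_right=.038,pin_round=.042,pin_slot=.042,carrier=.046,edge_near=.050,edge_left=.047,edge_right=.047,hole_round=.049,hole_slot=.049,tweezers_middle=.004,loupe_middle=.017)
for k in Z:
    r=nets.tip_of(c,k)
    if r: print(k,round(r[0]['score'],2),np.round(r[0]['pixel'],1),np.round(atz(c,r[0]['pixel'],Z[k]),4)[:2])
E
python3 look.py w1.png
```

```text
4.9 [0.5741 0.198  0.2466] [-3.141 -0.     1.371] [ 0.6 -0.1  0.6]
rest_left 0.34 [522.8 215.6] [0.6721 0.429 ]
rest_right 0.35 [  2.3 214.3] [ 0.5451 -0.1917]
pin_round 0.5 [328.5  49.8] [0.4477 0.2342]
carrier 0.93 [318.6 114.7] [0.5095 0.2114]
edge_near 0.65 [326.1  49.5] [0.4482 0.2314]
edge_left 0.86 [404.4 122.4] [0.5353 0.3   ]
edge_right 0.8 [235.9 108.4] [0.4855 0.1268]
hole_round 0.67 [382.4  77.9] [0.4861 0.2831]
hole_slot 0.72 [267.   63.8] [0.4494 0.1698]
tweezers_middle 0.69 [298.5  20.5] [0.4053 0.2097]
loupe_middle 0.65 [259.5 254.6] [0.667  0.1016]
```

View pics/w1.png

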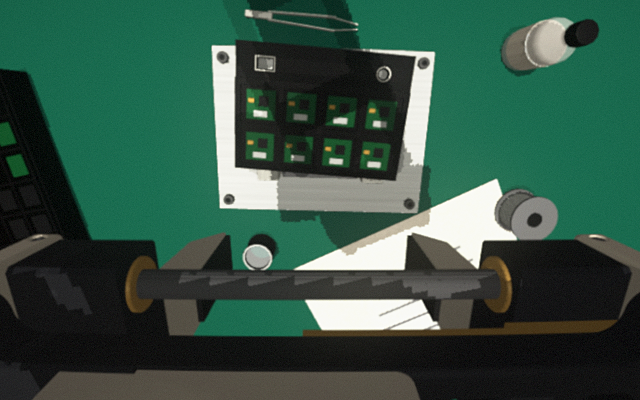

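```bash
cat > fit.py <<'E'
import sys
from h import *
from scipy.optimize import least_squares
def quad(m):
    cs,_=cv2.findContours(m.astype(np.uint8),cv2.RETR_EXTERNAL,cv2.CHAIN_APPROX_NONE)
    h=cv2.convexHull(max(cs,key=cv2.contourArea)); 
    return h[:,0].astype(float)
def rect(p,hx,hy):
    c,s=np.cos(p[2]),np.sin(p[2]); q=np.array([[-hx,-hy],[hx,-hy],[hx,hy],[-hx,hy]])
    return q@np.array([[c,s],[-s,c]])+p[:2]
def sd(pts,poly):
    P=poly.astype(np.float32).reshape(-1,1,2)
    return np.array([cv2.pointPolygonTest(P,tuple(map(float,a)),True) for a in pts])
def body(p,tilt,z0,pts):
    # body points -> world; tilt raises -x side (rotation about y by +tilt lowers +x)
    c,s=np.cos(p[2]),np.sin(p[2]); Rz=np.array([[c,-s,0],[s,c,0],[0,0,1]])
    ct,st=np.cos(tilt),np.sin(tilt); Ry=np.array([[ct,0,st],[0,1,0],[-st,0,ct]])
    return (Rz@Ry@np.array(pts,float).T).T+[p[0],p[1],z0]
def boxpts(hx,hy,h): return [[a*hx,b*hy,z] for a in(-1,1) for b in(-1,1) for z in (0,h)]
def fit(c,mask,hx,hy,h,p0,tilt,z0):
    H=quad(mask)
    H=np.concatenate([H+(np.roll(H,-1,0)-H)*t for t in np.linspace(0,1,8,endpoint=False)])
    H=H[(H[:,1]>2)]
    def f(p):
        q=proj(c,body(p,tilt,z0,boxpts(hx,hy,h)))
        return sd(H,cv2.convexHull(q.astype(np.float32))[:,0])
    r=least_squares(f,p0,loss='soft_l1',diff_step=1e-3,x_scale=[.01,.01,.02]); return r.x,np.abs(f(r.x)).mean()
def fixture(c):
    m=nets.regions_of(c,'fixture')[0]['region']
    return fit(c,m,.095,.125,.012,[.533,.206,-.2],0,0)
def carrier(c,tilt,z0,p0):
    m=nets.regions_of(c,'carrier')[0]['region']
    return fit(c,m,.065,.09,.0085,p0,tilt,z0)
def rel(F,C):
    c,s=np.cos(F[2]),np.sin(F[2]); d=C[:2]-F[:2]
    return np.round([1000*(c*d[0]+s*d[1]),1000*(-s*d[0]+c*d[1]),C[2]-F[2]],3)
E
python3 - <<'E'
from fit import *
for n in ['wrist','scene','side']:
    c=read_camera(n)
    F,e=fixture(c); C,e2=carrier(c,.087,.0435,[.512,.212,-.2])
    print(n,np.round(F,4),e,np.round(C,4),e2,rel(F,C))
    if n=='wrist':
        im=c['img'][:,:,::-1].copy()
        for q in (proj(c,body(F,0,0,boxpts(.095,.125,.012))),proj(c,body(C,.087,.0435,boxpts(.065,.09,.0085)))):
            cv2.polylines(im,[cv2.convexHull(q.astype(np.int32))],True,(0,0,255),1)
        for P in (body(F,0,0,[[-.045,.06,.046],[-.045,-.06,.046]]),body(C,.087,.0435,[[-.045,.06,.006],[-.045,-.06,.006]])):
            for q in proj(c,P): cv2.circle(im,tuple(int(v) for v in np.round(q)),2,(255,0,255),-1)
        cv2.imwrite('pics/o1.png',cv2.resize(im[20:230,190:460],None,fx=2.8,fy=2.8))
E
```

```text
wrist [ 0.5321  0.2097 -0.2246] 0.3816835378130849 [ 0.5084  0.2134 -0.2858] 0.6821210086615161 [-23.891  -1.706  -0.061]
scene [ 0.5317  0.2093 -0.2276] 0.38699849197094227 [ 0.5091  0.2125 -0.2844] 0.4146480560605689 [-22.778  -1.918  -0.057]
side [ 0.531   0.2133 -0.23  ] 0.4396293098826917 [ 0.5079  0.2169 -0.2765] 0.42535709016579054 [-23.385  -1.761  -0.047]
```

View pics/o1.png

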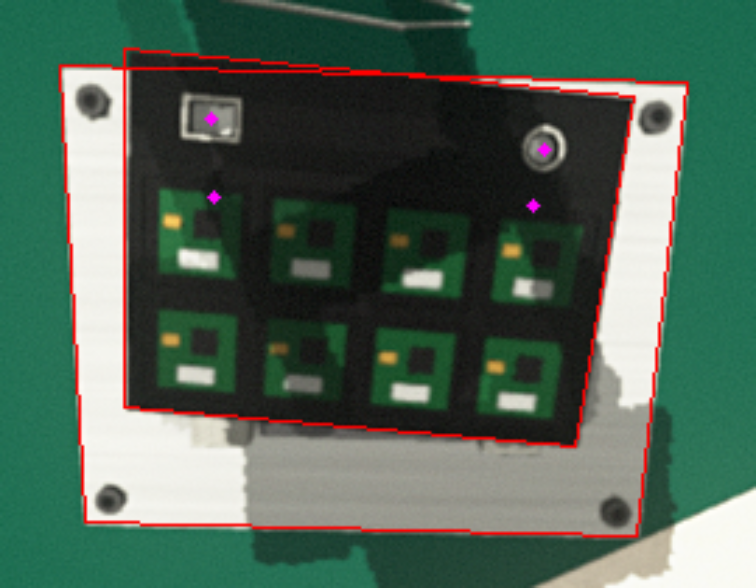

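Request:
{"api": "carry_out", "payload": {"translation": [[0,0,0],[0.001,-0.033,0],[0.001,-0.033,0],[0,-0.033,0],[0,-0.033,0.02],[0,-0.0325,0.03],[0,0,0.04],[0,0,0.036],[0,0,0],[0,0,0]], "turn": [[0,0,0.026],[0,0,0],[0,0,0],[0,0,0],[0,0,0],[0,0,0],[0,0,0],[0,0,0],[0,0,0],[0,0,0]], "gripper": [-1,-1,-1,-1,-1,-1,-1,-1,-1,-1]}}

```text
time: 7.0
tool_pos: [0.4155, 0.2363, 0.1213]
tool_rot: [-3.141, 0.0, 1.343]
contact_force: [0.1, -0.2, -0.3]
opening: 0.092
```

Request:
{"api": "carry_out", "payload": {"translation": [[0,0,0.025],[0,0,0.025],[0,0,0.025],[0,0,0.016],[0,0,0],[0,0.004,0],[0,0.004,0],[0,0.002,0],[0,0.002,0],[0,0,0]], "turn": [[0,0,0],[0,0,0],[0,0,0],[0,0,0],[0,0,0],[0,0,0],[0,0,0],[0,0,0],[0,0,0],[0,0,0]], "gripper": [-1,-1,-1,-1,-1,-1,-1,-1,-1,-1]}}

```text
time: 8.0
tool_pos: [0.4274, 0.2335, 0.0302]
tool_rot: [3.141, -0.001, 1.344]
contact_force: [0.2, 0.5, -1.1]
opening: 0.092
```

```bash
cat > chk.py <<'E'
import sys
from fit import *
s=robot.observe(); F=np.array([.5315,.2105,-.2265]); t=float(sys.argv[1]); z=float(sys.argv[2])
T=np.array([*s['tool_pos'][:2],s['tool_rot'][2]-np.pi/2]); print(s['time'],'tool in fixture',rel(F,T),s['tool_pos'][2],np.round(s['contact_force'],1))
for n in ['scene','side']:
    c=read_camera(n); save(c,n+'_now.png')
    try:
        Fx,_=fixture(c); C,e=carrier(c,t,z,[.53,.21,-.226]); print(n,rel(Fx,C),'vs F',rel(F,C),round(e,2))
    except Exception as ex: print(n,ex)
E
python3 chk.py .087 .0435
```

```text
8.0 tool in fixture [-1.0661e+02 -9.5200e-01 -1.0000e-03] 0.030172637082862528 [ 0.2  0.5 -1.1]
scene [-23.023  -2.396  -0.048] vs F [-22.195  -3.376  -0.057] 0.39
side [-2.2571e+01 -2.7300e-01 -1.8000e-02] vs F [-2.227e+01  1.871e+00 -1.700e-02] 1.61
```

Request:
{"api": "carry_out", "payload": {"translation": [[0,0.002,0],[0,0.002,0],[0,0.002,0],[0,0.002,0],[0,0.002,0],[0,0.002,0],[0,0.002,0],[0,0.002,0],[0,0,0]], "turn": [[0,0,0],[0,0,0],[0,0,0],[0,0,0],[0,0,0],[0,0,0],[0,0,0],[0,0,0],[0,0,0]], "gripper": [-1,-1,-1,-1,-1,-1,-1,-1,-1]}}

```text
time: 9.2
tool_pos: [0.4429, 0.2299, 0.0298]
tool_rot: [3.141, -0.0, 1.344]
contact_force: [-0.7, 0.1, -0.4]
opening: 0.0918
```

```bash
python3 chk.py .087 .0435;python3 look.py w2.png
```

```text
9.2 tool in fixture [-90.712  -0.983  -0.   ] 0.029766706398643455 [-0.7  0.1 -0.4]
scene [5.7467e+01 3.8920e+01 1.4000e-02] vs F [-13.869   0.489   0.022] 0.64
side [-1.6514e+01  3.5060e+00 -8.0000e-03] vs F [-1.6572e+01  5.3430e+00 -5.0000e-03] 1.32
9.5 [0.4428 0.23   0.0299] [ 3.141e+00 -1.000e-03  1.344e+00] [ 0.5 -0.1  0.5]
rest_right 0.68 [325.2 295. ] [0.464  0.2284]
pin_slot 0.81 [210.2 336.2] [0.4725 0.1636]
edge_near 0.66 [322.9 296. ] [0.4569 0.2286]
hole_round 0.76 [440.4 322.7] [0.4861 0.2825]
hole_slot 0.85 [201.  322.3] [0.4587 0.1657]
tweezers_middle 0.58 [270.4 177.2] [0.4029 0.2106]
```

View pics/w2.png

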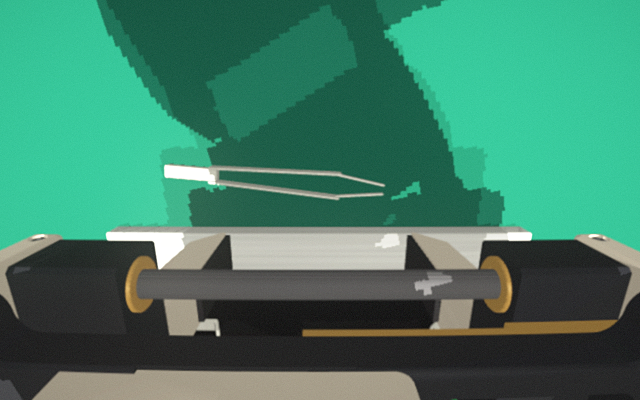

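Request:
{"api": "carry_out", "payload": {"translation": [[0,0.002,0],[0,0.002,0],[0,0.002,0],[0,0.002,0],[0,0.002,0],[0,0,0],[0,-0.015,0],[0,-0.02,0],[0,0,-0.045],[0,0,-0.045]], "turn": [[0,0,0],[0,0,0],[0,0,0],[0,0,0],[0,0,0],[0,0,0],[0,0,0],[0,0,0],[0,0,0],[0,0,0]], "gripper": [-1,-1,-1,-1,-1,-1,-1,-1,-1,-1]}}

```text
time: 11.15
tool_pos: [0.4174, 0.2354, 0.1203]
tool_rot: [-3.14, 0.001, 1.345]
contact_force: [1.7, 0.3, 0.8]
opening: 0.0916
```

Request:
{"api": "carry_out", "payload": {"translation": [[0,0.02,-0.04],[0,0.035,-0.02],[0,0.035,0],[0,0.035,0],[0,0.01,0],[0,0,0],[0,0,0]], "turn": [[0,0,0],[0,0,0],[0,0,0],[0,0,0],[0,0,0],[0,0,0],[0,0,0]], "gripper": [-1,-1,-1,-1,-1,-1,-1]}}

```text
time: 11.85
tool_pos: [0.5486, 0.2053, 0.1794]
tool_rot: [-3.14, 0.0, 1.344]
contact_force: [-0.9, -0.5, -1.1]
opening: 0.0918
```

```bash
cat > top.py <<'E'
import sys
from fit import *
t=float(sys.argv[1]); z=float(sys.argv[2])
F0=np.array([.5315,.2105,-.2265])
print(robot.observe()['time'],robot.observe()['tool_pos'],robot.observe()['tool_rot'])
for n in ['wrist','scene','side']:
    c=read_camera(n); save(c,n+'_'+sys.argv[3]+'.png')
    F,e=fixture(c); C,e2=carrier(c,t,z,[.53,.21,-.226]); print(n,np.round(F,4),round(e,2),round(e2,2),rel(F,C))
    if n=='wrist':
        for k in('hole_round','hole_slot'):
            r=nets.tip_of(c,k)
            if r: print(k,r[0]['pixel'],rel(F,np.array([*atz(c,r[0]['pixel'],z+.045*t)[:2],F[2]])))
E
python3 top.py .087 .0435 b
```

```text
11.85 [0.54863094 0.20530205 0.17942072] [-3.14044702e+00  2.71169654e-04  1.34402582e+00]
wrist [ 0.5311  0.2097 -0.2254] 1.54 0.48 [-4.198e+00  9.770e-01  1.000e-03]
hole_round [390.5, 114.2] [-49.759  61.862   0.   ]
hole_slot [252.7, 114.7] [-49.411 -57.072   0.   ]
scene [ 0.5314  0.209  -0.2359] 0.41 0.46 [-3.87  1.04 -0.  ]
side [ 0.5316  0.2133 -0.217 ] 0.77 0.31 [-5.441  1.669 -0.021]
```

Request:
{"api": "carry_out", "payload": {"translation": [[0,-0.035,0],[0,-0.035,0],[0,-0.035,0.02],[0.001,-0.023,0.03],[0,0,0.035],[0,0,0.035],[0,0,0.029],[0,0,0]], "turn": [[0,0,0],[0,0,0],[0,0,0],[0,0,0],[0,0,0],[0,0,0],[0,0,0],[0,0,0]], "gripper": [-1,-1,-1,-1,-1,-1,-1,-1]}}

```text
time: 13.2
tool_pos: [0.4227, 0.2341, 0.0278]
tool_rot: [-3.136, 0.004, 1.344]
contact_force: [-0.2, 0.2, 1.0]
opening: 0.0918
```

Request:
{"api": "carry_out", "payload": {"translation": [[0,0.008,0],[0,0.008,0],[0,0.006,0],[0,0.004,0],[0,0.002,0],[0,0.001,0],[0,0.001,0],[0,0.001,0],[0,0.001,0],[0,0,0]], "turn": [[0,0,0],[0,0,0],[0,0,0],[0,0,0],[0,0,0],[0,0,0],[0,0,0],[0,0,0],[0,0,0],[0,0,0]], "gripper": [-1,-1,-1,-1,-1,-1,-1,-1,-1,-1]}}

```text
time: 14.2
tool_pos: [0.457, 0.2277, 0.0308]
tool_rot: [3.14, -0.0, 1.344]
contact_force: [0.3, -0.4, -0.6]
opening: 0.0917
```

```bash
python3 chk.py .0 .038; python3 look.py w3.png | grep hole
python3 - <<'E'
import cv2,numpy as np
a=cv2.imread('pics/scene_now.png')[160:260,340:490];b=cv2.imread('pics/side_now.png')[200:300,270:420]
cv2.imwrite('pics/t3.png',np.vstack([cv2.resize(np.hstack([a,b]),(780,260),interpolation=2),cv2.resize(cv2.imread('pics/w3.png')[200:400],(780,300))]))
E
```

```text
14.2 tool in fixture [-7.6508e+01  5.5000e-02 -0.0000e+00] 0.030798189404276383 [ 0.3 -0.4 -0.6]
scene [-0.732  0.12   0.012] vs F [ 0.671 -0.655  0.   ] 0.55
side [-1.134  2.536 -0.019] vs F [-1.739  4.467 -0.012] 1.56
hole_round 0.73 [430.7 314.4] [0.4943 0.2762]
hole_slot 0.89 [207.9 311. ] [0.4673 0.1684]
```

View pics/t3.png

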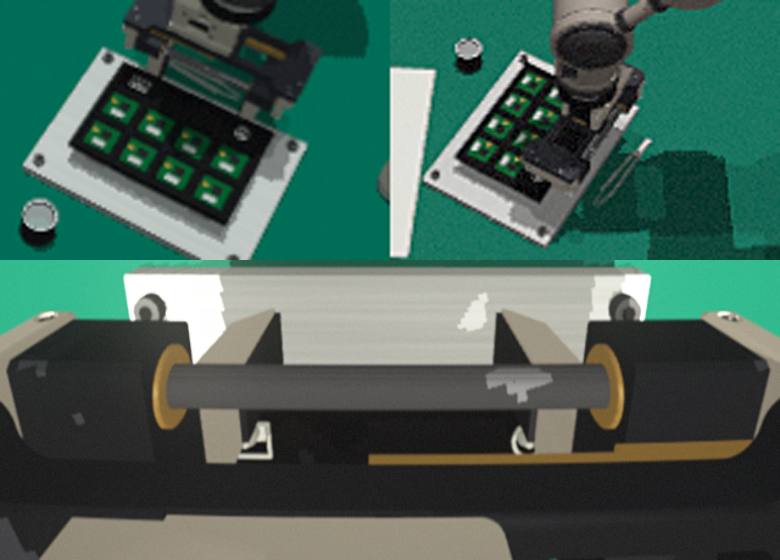

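Request:
{"api": "carry_out", "payload": {"translation": [[0,-0.01,0],[0,-0.02,0],[0,0,-0.045],[0,0,-0.045],[0,0.02,-0.04],[0,0.03,0],[0,0.025,0],[0,0,0],[0,0,0]], "turn": [[0,0,0],[0,0,0],[0,0,0],[0,0,0],[0,0,0],[0,0,0],[0,0,0],[0,0,0],[0,0,0]], "gripper": [-1,-1,-1,-1,-1,-1,-1,-1,-1]}}

```text
time: 16.05
tool_pos: [0.4992, 0.2175, 0.1601]
tool_rot: [-3.14, 0.001, 1.343]
contact_force: [-1.2, 0.8, -1.0]
opening: 0.0916
```

```bash
python3 top.py 0 .038 c; python3 top.py .087 .0435 c
python3 - <<'E'
import cv2,numpy as np
a=cv2.imread('pics/scene_c.png')[170:250,370:470];b=cv2.imread('pics/side_c.png')[210:290,280:380]
cv2.imwrite('pics/t4.png',np.vstack([cv2.resize(np.hstack([a,b]),(780,312),interpolation=2),cv2.resize(cv2.imread('pics/wrist_c.png')[130:260,180:480],(780,280),interpolation=2)]))
E
```

```text
16.05 [0.49919752 0.21752243 0.16013463] [-3.13996406e+00  5.49545461e-04  1.34349064e+00]
wrist [ 0.5322  0.2096 -0.2273] 3.32 2.58 [-2.8583e+01  1.4800e-01 -1.0000e-03]
hole_round [388.0, 182.1] [-44.126  61.335   0.   ]
hole_slot [250.4, 182.8] [-43.453 -59.707   0.   ]
scene [ 0.5326  0.2093 -0.226 ] 0.35 10.56 [ 3.9253e+01 -6.3840e+00 -1.2000e-02]
side [ 0.5312  0.2129 -0.2285] 0.8 0.58 [-1.378 -0.137  0.003]
16.6 [0.50002943 0.21768755 0.16078229] [ 3.14151597e+00 -9.94068771e-05  1.34418683e+00]
wrist [ 0.5314  0.2101 -0.2229] 2.94 6.02 [-1.468 -0.099 -0.004]
hole_round [382.3, 181.1] [-44.853  54.798   0.   ]
hole_slot [249.0, 179.5] [-46.639 -58.555   0.   ]
scene [ 0.5322  0.2089 -0.2304] 0.45 1.16 [4.25  0.516 0.101]
side [ 0.5304  0.2145 -0.2289] 0.99 0.68 [-2.359  2.641 -0.033]
```

View pics/t4.png

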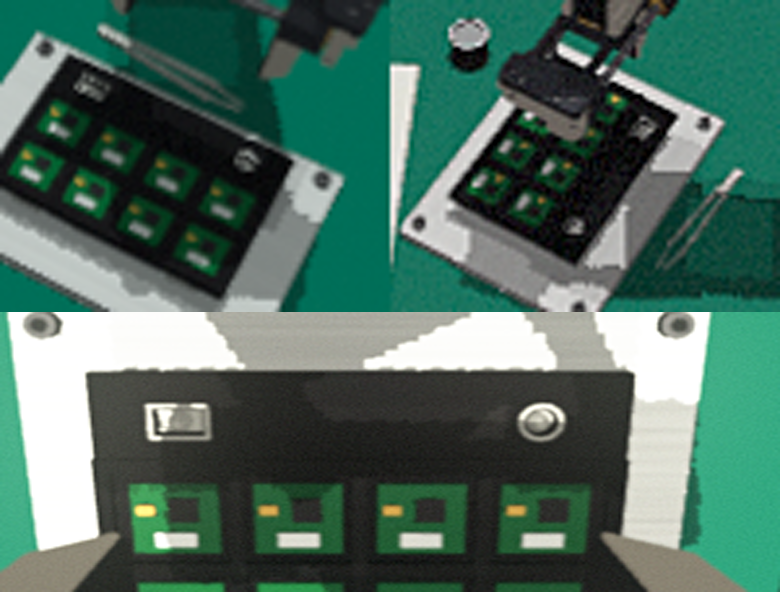

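Run:
```python
from fit import *
c=read_camera('wrist'); F=np.array([.532,.2098,-.2265])
print('screw-free check corners',)
for t,z in((0,.038),(.04,.0405),(.087,.0435)):
    q=proj(c,body(F,t,z,[[-.065,-.09,.006],[-.065,.09,.006],[-.045,-.06,.006],[-.045,.06,.006]]));print(t,np.round(q,1).tolist(),'width',np.round(q[1,0]-q[0,0],1))
g=cv2.cvtColor(c['img'],cv2.COLOR_RGB2GRAY).astype(float)
for r in (162,165,168):
    d=np.diff(cv2.GaussianBlur(g,(5,5),0)[r]); print(r,190+np.argmin(d[190:240]),400+np.argmax(d[400:450]))
col=np.diff(cv2.GaussianBlur(g,(5,5),0)[120:175,225:410],axis=0).argmin(0)+120; print('edge row',np.median(col[:40]),np.median(col[-40:]))
```

```text
screw-free check corners
0 [[211.7, 157.9], [424.2, 157.9], [248.3, 180.9], [387.6, 180.9]] width 212.4
0.04 [[209.9, 159.2], [426.0, 159.2], [247.3, 182.3], [388.6, 182.3]] width 216.2
0.087 [[207.6, 160.9], [428.3, 160.9], [246.1, 184.2], [389.9, 184.2]] width 220.8
162 212 423
165 213 423
168 213 423
edge row 156.0 156.0
```

```bash
python3 -c "
from h import *
print(robot.hand_in())"
```

```text
the job is handed in; nothing more can be done
None
```

The carrier appears to be seated on both pins, and I have handed the job in; the hand-in gave no verdict.

**What I did:** With the gripper open, I pushed the carrier's near long edge with both fingertips. The first push squared it, and I stopped partway to check its position from above. A second gentle push of a few millimetres finished the job. I then backed the hand off and raised it clear. No sideways push was needed, because the y error was only about 1 mm. Force readings taken at the end of each move stayed around 1–2 N, which is noise level. The robot's clock read about 17 s at the last check.

**Last checks:**
- **Pins and holes:** in the close wrist view, both pin tips show centred in their holes. The holes measured within about 1.5 mm of the pins.
- **Height:** the near edge measured about 211 px wide. The expected width is 212 px if seated and 221 px if still riding on the pins.
- **Position:** the side camera fit put the carrier within 1.4 mm and 0.003 rad of its seated pose.

**Checks that disagreed:**
- The final outline fits from the wrist camera (with fingers in view) and the scene camera failed, so I ignored them.
- A repeat of the hole detection put the round hole about 5 mm off in y. I put this down to the detector, because the picture and the first reading showed it centred.
- The near edge came out about 2 px from its predicted row, within the calibration error.

The bystander objects I could see in the pictures looked unmoved; I did not measure them at the end.

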